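Offer the last strip up over a glass panel jig

ROBOT

A 6-joint arm with a two-finger parallel gripper is mounted at the origin on a cart in front of the work surface, level with it; the furniture and walls round the work are solid. World frame = base frame: x ahead of the robot, y to its left, z up, the work surface at z = 0. Lengths are in m, angles in rad, forces in N, time in s.
With the tool pointing down it reaches from about 0.35 to 0.875 m from the base axis. Payload 4.2 kg.
Tool frame: the origin (TCP) lies midway between the tips of the shut fingers; the grasp point (between the pads) lies ctrl.grasp_offset behind it (ctrl.grasp_offset is the distance from the TCP to the grasp point, in m); z points along the fingers, y is the line along which they close (so a half turn about z gives the same grasp; the last joint's range is limited). The gripper opens to 87 mm and grips with 3 to 60 N. Pads are 19 mm wide; open, the fingers measure 117 mm over their backs; the gripper's body (75 mm by 190 mm) begins 51 mm behind the grasp point.
Start: joints at [-0.97, 0.385, 0.008, 0, -1.194, -0.259], TCP at [0.21, -0.589, 0.223] pointing down, gripper open.
Joint ranges: [-3.14, 3.14], [-1.21, 2.06], [-1.07, 1.41], [-3.16, 2.05], [-2.99, -0.16], [-3.1, 3.1]. Speed limits (rad/s): [2.79, 2.79, 3.14, 3.14, 3.14, 3.14].

INTERFACE

Orientations are given as a rotation vector (axis times angle).
In Python, from workcell import ctrl, status, vision gives the robot as it stands. The module is installed in compiled form; this text tells all that it offers. Calls block until the motion is done:
- ctrl.goto(position, orientation): joint-space move of the TCP to a pose.
- ctrl.move_l(position, rate=0.15, orientation=None, guard=None): straight line of the TCP; orientation=None keeps the orientation; rate is the mean speed in m/s. With guard (N) it stops when the force on the tool has changed by that much, and returns True; else False.
- ctrl.set_joints(angles): joint-space move.
- ctrl.gripper_to(opening, squeeze=None): finger opening in m; squeeze is the grip in N (None keeps the last); returns when the fingers have stopped.
- ctrl.hold(seconds).
- ctrl.ik(position, orientation): joint angles nearest the present ones, or None.
- status.observe(): the state.
- vision.get_image(name): name is "scene" or "top" or "wrist"; returns the picture (420x560x3 uint8, blue, green, red); there is no depth.
- vision.camera_params(name): a dict with "vfov" (degrees; the focal length in pixels is half the picture's height over the tangent of half this angle, whatever the lens; pixels are square), "cx", "cy" (the principal point, pixels), "dist_coeffs" ([k1, k2, p1, p2, k3] as OpenCV has them; the pictures are not rectified), "rvec" (rotation vector, rad) and "tvec" (3), from world to camera coordinates, as OpenCV has them; the wrist camera has in their place "tool_from_camera" (4x4, takes a point from camera to tool coordinates, whose origin is the TCP and whose axes are the flange's). Camera axes: x right, y down, z forward; pixel columns grow to the right and rows downward; lengths in m; the calibration is good to about 2 mm. A picture is of the moment at which its call begins: read the wrist's pose just before it. camera_params takes no time and is no camera call.
A pose or a line that the arm cannot do raises ctrl.MotionError and nothing moves.
- ctrl.hand_in(): hands the job in; it is judged then, once.
Trained networks look in the newest picture that a camera, given by its name, has taken for a name from the list of things; names that differ only in an ending like _2 or _b are one class to them, and where a whole thing is asked for, a point or a joint stands for the part that bears it (a point fixed in the world has none). Each returns a list of dicts, best first, with "conf" (0 to 1); they miss things now and then, are a little off and sometimes report something else, mostly with a low value. They report only what shows in the picture. A call takes as long as a camera call. They do not tell look-alikes from the thing itself.
- vision.search_frame(camera, query): "bbox" ([left, top, width, height] in pixels, round what is visible of it).
- vision.mark_of(camera, query): "location" ([column, row] in pixels: a listed point, or the origin of a listed thing).
The state is a dict: "clock": time; "joints": joint angles; "qd": joint speeds; "joint_efforts": joint torques, N m; "tcp_pos": TCP position; "orientation": TCP orientation; "ft_force": force on the tool from outside, world axes, zero at the start; "moment": the same for the moment, N m; "grip_width": finger opening in m; "finger_force": force on a finger pad.
Only numpy, scipy, OpenCV 4.12 (cv2) and the standard library are available. Lean on these libraries where they do the work, as an engineer would, in place of code of your own. Each camera call takes 0.05 s, during which the arm holds its last target. There are 200 camera calls.

TASK

First press both covers of the panel jig down until their catches snap and hold them shut over the six glass strips. Then pick up the loose seventh strip from the bench, lift it over the things standing in between without disturbing them, and finish holding it level over the empty place in the middle of the jig, centred on it, in line with the other strips and about 1 cm above the closed covers, so that its fit can be judged. It must not touch the jig, and the program ends with the strip still in the gripper: do not set it down or let go.

Things in the scene. Friction and masses are not known exactly. Their poses are not given: they have to be found in the camera images.
- jig: Panel jig: aluminium plate 10 mm thick screwed to the bench; origin on the bench under the middle of the row of strips, x from its front to its hinges, y along the row to the left, z up. The plate covers x -91 to 67 mm, y -104 to 104 mm. Six foiled strips 19 x 60 x 4 mm lie on it along x, at y = +-20.5, 41 and 61.5 mm. Two catch blocks (x -82 to -67, y +-43.5, 16 mm wide) rise to z 27 mm.
- gap (a point): The empty middle place of the jig: the point where the centre of the seventh strip would be if it lay there, 12 mm above the bench; x along the place's length, y across it, z up (as the jig's). With both covers shut their clear plates have their top 6.5 mm above this point and leave a slot 24.5 mm wide over the place; front rails and rubber pads (x -24 to -50 mm) rise to 8.5 and 10.5 mm above it.
- cover_left (a joint): Angle of the left cover (clear plate 62 x 100 mm with aluminium front rail, hinged at the rear) in rad: 0 shut, grows as its front rises. A stiff hinge holds it at 0.5 to 0.9; let go before it is caught, a light spring lifts it to about 0.35. Pressed on the pad, its tongue meets a spring plunger at about 0.08, needs some 6 N, snaps under it and stays at 0 to 0.01 by itself.
- cover_right (a joint): Angle of the right cover (rad), the mirror image of the left one, with the same values and behaviour.
- cover_left_press (a point): Centre of the top of the round rubber thumb pad (19 mm across) on the left cover's front rail, 82 mm from the hinge axis and 4 mm above the plane through it; moves with the cover. Its x axis points from the front of the cover back towards the hinge, y along the hinge, z out of the top face of the cover.
- cover_right_press (a point): The same point of the right cover's thumb pad.
- cover_left_hinge (a point): Point on the left cover's hinge axis in line with the thumb pad, 18 mm above the bench. The axis runs along y of the jig; the cover lies to the front of it (-x of the jig) when shut.
- cover_right_hinge (a point): The same point on the right cover's hinge axis.
- strip (a point): Centre (2 mm above its underside) of the loose seventh glass strip, lying flat by itself on the bench to the left, edges bound in copper foil: 19 mm wide along its x axis, 57 mm long along its y axis, 4 mm thick. 15 g. Its long edges can be pinched by the fingertips.
- glass_bottle: Clear glass bottle with a green band, standing between the strip and the jig: 72 mm across, 140 mm high; origin at the centre of its underside. Leave it alone.
- cutting_oil: Small pale oil bottle with a screw cap, standing between the strip and the jig: 35 mm across, 73 mm high; origin at the centre of its underside. Leave it alone.
- solder_spool: Reel of solder standing between the strip and the jig: 62 mm across, 46 mm high, with a wire end that sticks out to 46 mm from the axis; origin on the axis, underneath. Leave it alone.
Mind the look-alikes: they are no part of the job. Leave any purple look-alike of the part that bears strip alone.

How it is judged:
On the way, in this order (a step that is already met when the one before it is completed fails the run):
1. both covers are shut and stay shut by their catches, untouched (value of joint each of cover_left, cover_right below 0.035 rad and contact force between the fingers and jig below 0.2 N), for 0.3 s.
2. the seventh strip is lifted clear of the bench in the gripper (height (world z) of strip above 0.04 m and contact force between the fingers and glass_strip_4 above 0.3 N), for 0.2 s.
At the end, for the whole second after the job is handed in: Both covers latched (under 0.035 rad). The strip is held still over the empty place: centre within 4 mm across and 6 mm along it, parallel within 5 degrees, level within 7, underside 3 to 17 mm above the covers' clear plates, touched only by the fingers; the robot is off the jig (all of step 1 and x of strip in the frame of gap between -0.006 and 0.006 m and y of strip in the frame of gap between -0.004 and 0.004 m and z of strip in the frame of gap between 0.0115 and 0.0255 m and angle between the y axis of strip and the x axis of gap, either way round below 0.09 rad and angle between strip's own z axis and vertical below 0.12 rad and linear speed of glass_strip_4 below 0.02 m/s and contact force between glass_strip_4 and the fingers above 0.3 N and contact force between glass_strip_4 and jig below 0.05 N and contact force between the arm and jig below 0.2 N); the arm keeps its last pose, push and grip.
It fails at once if the seventh strip knocks against the jig or its covers (contact force between glass_strip_4 and jig above 0.5 N).
It fails at once if the glass bottle is pushed or knocked over (distance of glass_bottle from where it was at the start of the episode above 0.012 m).
It fails at once if the cutting oil is pushed or knocked over (distance of cutting_oil from where it was at the start of the episode above 0.012 m).
It fails at once if the solder spool is pushed or knocked over (distance of solder_spool from where it was at the start of the episode above 0.012 m).
It also fails if it takes over 67 s, if anything falls off the work surface, if the arm or the gripper's body presses on something with over 40 N, if the wrist force passes 120 N, or if a joint passes its speed limit or range.

## Working session

There is one attempt and no reset: what is moved stays moved. The work goes in short steps, each a Python script; the robot and the scene stay as the last script left them, time stands still between calls to the robot, and variables do not carry over. Pictures are saved under pics/ and viewed, at most 10 in all, crops included, and the job is handed in when it is done.

```bash
mkdir -p pics
cat > h.py <<'E'
import numpy as np, cv2
from workcell import ctrl, status, vision
from scipy.spatial.transform import Rotation as R
def cam(name, st=None):
    p=vision.camera_params(name); f=210/np.tan(np.radians(p["vfov"])/2)
    K=np.array([[f,0,p["cx"]],[0,f,p["cy"]],[0,0,1.]]); d=np.array(p["dist_coeffs"],float)
    if "rvec" in p:
        Rm=cv2.Rodrigues(np.array(p["rvec"],float))[0]; t=np.array(p["tvec"],float).ravel()
    else:
        T=np.eye(4);T[:3,:3]=R.from_rotvec(st["orientation"]).as_matrix();T[:3,3]=st["tcp_pos"]
        M=np.linalg.inv(T@np.array(p["tool_from_camera"])); Rm,t=M[:3,:3],M[:3,3]
    return K,d,Rm,t
def ray(c,px):
    K,d,Rm,t=c; u=cv2.undistortPoints(np.array([[px]],float),K,d)[0,0]
    return -Rm.T@t, Rm.T@np.array([u[0],u[1],1.])
def atz(c,px,z):
    o,v=ray(c,px); return o+v*(z-o[2])/v[2]
def proj(c,P):
    return cv2.projectPoints(np.array(P,float).reshape(-1,1,3),cv2.Rodrigues(c[2])[0],c[3],c[0],c[1])[0][:,0]
def tri(rays):
    A=sum(np.eye(3)-np.outer(v,v)/(v@v) for o,v in rays); b=sum((np.eye(3)-np.outer(v,v)/(v@v))@o for o,v in rays)
    return np.linalg.solve(A,b)
E
python3 - <<'E'
from h import *
np.set_printoptions(precision=4,suppress=True)
z={"jig":0,"gap":.012,"cover_left_hinge":.018,"cover_right_hinge":.018,"cover_left_press":.06,"cover_right_press":.06,"strip":.002,"glass_bottle":0,"cutting_oil":0,"solder_spool":0}
print(ctrl.grasp_offset, status.observe())
for n in ("scene","top"):
    im=vision.get_image(n); cv2.imwrite(f"pics/{n}0.png",im); c=cam(n); print(n,"campos",-c[2].T@c[3])
    for k in z:
        for r in vision.mark_of(n,k)[:3]:
            if r["conf"]>.15: print(k,round(r["conf"],2),np.round(r["location"],1),atz(c,r["location"],z[k]))
E
```

```text
0.0187 {'clock': 0.0, 'joints': array([-0.9704,  0.3855,  0.0066, -0.0005, -1.194 , -0.2586]), 'qd': array([-0.0006, -0.0013, -0.001 ,  0.0013,  0.0013, -0.001 ]), 'joint_efforts': array([ -0.    , -39.0668,  18.7411,   4.2199,   0.011 ,  -0.0002]), 'tcp_pos': array([ 0.2093, -0.5882,  0.2214]), 'orientation': array([ 0.534 , -3.0954, -0.0035]), 'ft_force': array([ 0.9062, -0.923 ,  0.3774]), 'moment': array([-0.036 ,  0.0797, -0.0533]), 'finger_force': 0.0, 'grip_width': 0.08709680149343584}
scene campos [-0.0902  0.376   0.7202]
jig 0.59 [361.1 170.5] [ 0.522  -0.2042  0.    ]
gap 0.63 [363.8 169.8] [ 0.5105 -0.2005  0.012 ]
cover_left_hinge 0.55 [333.2 158.2] [ 0.5684 -0.1662  0.018 ]
cover_right_hinge 0.7 [374.8 141.1] [ 0.5653 -0.2745  0.018 ]
cover_left_press 0.78 [352.6 157.4] [ 0.5102 -0.1665  0.06  ]
cover_right_press 0.46 [390.2 134.6] [ 0.5254 -0.2757  0.06  ]
strip 0.65 [160.2 228.5] [0.5968 0.2084 0.002 ]
strip 0.6 [167.8 264.3] [0.511  0.2317 0.002 ]
strip 0.53 [202.  291.5] [0.4267 0.208  0.002 ]
glass_bottle 0.75 [254.5 231.4] [0.4966 0.0655 0.    ]
cutting_oil 0.67 [
[... 414 characters left out ...]
385.5 191.3] [ 0.5575 -0.2576  0.018 ]
cover_left_press 0.62 [345.5 213.8] [ 0.499  -0.1603  0.06  ]
cover_right_press 0.84 [391.5 209.4] [ 0.5098 -0.2602  0.06  ]
cover_right_press 0.55 [365.7 207.8] [ 0.5126 -0.2041  0.06  ]
strip 0.79 [177.5 173.3] [0.5955 0.2098 0.002 ]
strip 0.66 [174.1 245.8] [0.4316 0.2111 0.002 ]
strip 0.52 [166.9 209. ] [0.5136 0.2304 0.002 ]
glass_bottle 0.9 [239.3 218.2] [0.4953 0.0682 0.    ]
cutting_oil 0.75 [165.  209.1] [0.5137 0.235  0.    ]
cutting_oil 0.59 [242.8 177.9] [0.5871 0.0622 0.    ]
solder_spool 0.78 [235.4 254.6] [0.4142 0.0752 0.    ]
solder_spool 0.61 [238.2 219.6] [0.4921 0.0706 0.    ]
solder_spool 0.49 [388.2 212. ] [ 0.5135 -0.2668  0.    ]
```

Run:
```python
import cv2
a=cv2.imread("pics/top0.png");cv2.imwrite("pics/topc.png",cv2.resize(a[130:300,140:420],None,fx=2.8,fy=2.8,interpolation=2))
```

```text
(no output)
```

View pics/topc.png

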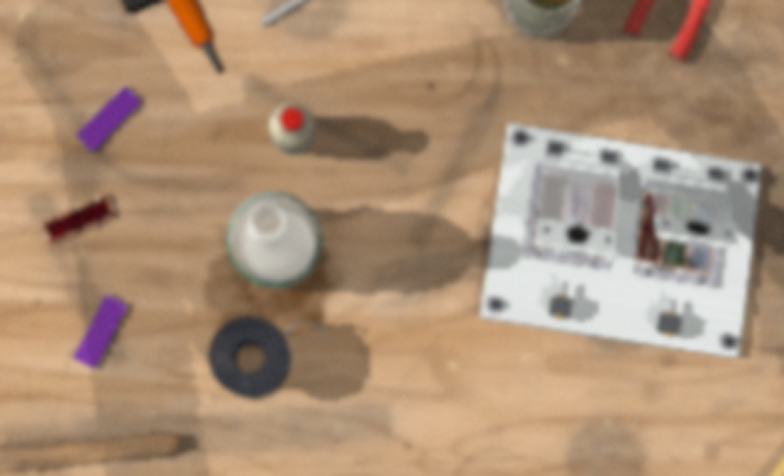

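View pics/scene0.png

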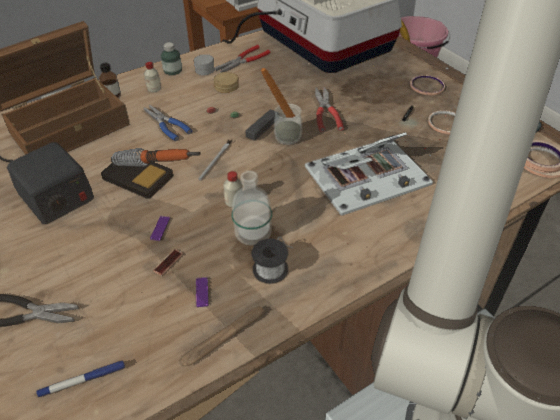

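```bash
cat >> h.py <<'E'
def down(yaw):  # tool pointing down with its closing line y along heading yaw
    y=np.array([np.cos(yaw),np.sin(yaw),0]); z=np.array([0,0,-1.])
    return R.from_matrix(np.c_[np.cross(y,z),y,z]).as_rotvec()
E
python3 - <<'E'
from h import *
np.set_printoptions(precision=4,suppress=True)
print(vision.camera_params("wrist")["tool_from_camera"])
yaw=np.radians(-8)
best=None
for k in (0,np.pi):
    q=ctrl.ik([.47,-.20,.28],down(yaw+k)); print(k,q)
    if q is not None and (best is None or abs(q[5])<abs(best[0][5])): best=(q,k)
ctrl.set_joints(best[0])
z={"gap":.012,"jig":0,"cover_left_hinge":.018,"cover_right_hinge":.018,"cover_left_press":.06,"cover_right_press":.06}
st=status.observe(); print(st["clock"],st["tcp_pos"],st["orientation"]); im=vision.get_image("wrist"); cv2.imwrite("pics/w1.png",im); c=cam("wrist",st)
print("cam",-c[2].T@c[3])
for k in z:
    for r in vision.mark_of("wrist",k)[:3]:
        if r["conf"]>.15: print(k,round(r["conf"],2),np.round(r["location"],1),atz(c,r["location"],z[k]))
E
```

```text
[[-0.0001 -0.9546 -0.298   0.0831]
 [ 1.      0.0003 -0.0015 -0.0004]
 [ 0.0016 -0.298   0.9546 -0.1614]
 [ 0.      0.      0.      1.    ]]
0 [-0.0841  0.1506 -0.1693  0.     -1.2509  3.0861]
3.141592653589793 [-0.0841  0.1506 -0.1693  0.     -1.2509 -0.0555]
2.825 [ 0.4698 -0.2006  0.2798] [ 2.0593 -2.372  -0.0003]
cam [ 0.4581 -0.2831  0.4412]
gap 0.73 [245.2 166.2] [ 0.5135 -0.2089  0.012 ]
jig 0.81 [246.4 163.4] [ 0.513 -0.21   0.   ]
cover_left_hinge 0.83 [205.3 204.9] [ 0.5682 -0.1703  0.018 ]
cover_right_hinge 0.91 [201.6 132.2] [ 0.5549 -0.2553  0.018 ]
cover_right_hinge 0.33 [244.9 169.5] [ 0.5137 -0.2061  0.018 ]
cover_left_press 0.66 [262.4 216.3] [ 0.4981 -0.1599  0.06  ]
cover_right_press 0.68 [237.8 137. ] [ 0.5096 -0.2481  0.06  ]
```

View pics/w1.png

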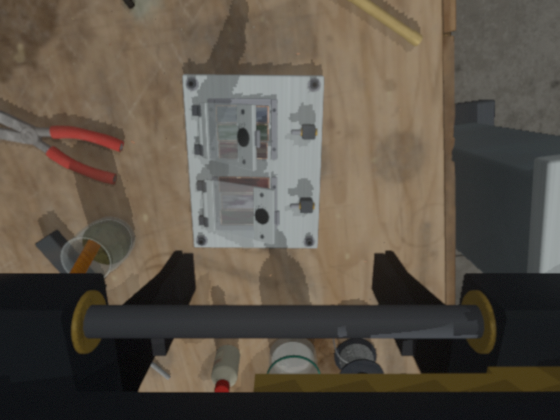

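```bash
cat >> h.py <<'E'
def jigfit(c,px,J,z=.01):
    W=np.array([atz(c,p,z)[:2] for p in px]); J=np.array(J)[:,:2]
    a=W-W.mean(0); b=J-J.mean(0)
    yaw=np.arctan2((b[:,0]*a[:,1]-b[:,1]*a[:,0]).sum(),(a*b).sum()); 
    Rm=np.array([[np.cos(yaw),-np.sin(yaw)],[np.sin(yaw),np.cos(yaw)]]); t=W.mean(0)-Rm@J.mean(0)
    return yaw,t,W-(J@Rm.T+t)
E
python3 - <<'E'
from h import *
np.set_printoptions(precision=4,suppress=True)
st=dict(tcp_pos=[.4698,-.2006,.2798],orientation=[2.0593,-2.372,-.0003]); c=cam("wrist",st)
im=cv2.imread("pics/w1.png"); hsv=cv2.cvtColor(im,cv2.COLOR_BGR2HSV)
m=((hsv[...,1]<45)&(hsv[...,2]>110)).astype(np.uint8)*255; m[265:]=0;m[:60]=0;m[:,:160]=0;m[:,340:]=0
m=cv2.morphologyEx(m,cv2.MORPH_OPEN,np.ones((3,3))); m=cv2.morphologyEx(m,cv2.MORPH_CLOSE,np.ones((15,15)))
cs=max(cv2.findContours(m,0,2)[0],key=cv2.contourArea); h=cv2.convexHull(cs)
q=cv2.approxPolyN(h,4,ensure_convex=True)[0].astype(float) if hasattr(cv2,"approxPolyN") else None
print(q, cv2.contourArea(h))
J=[[.067,-.104],[-.091,-.104],[-.091,.104],[.067,.104]]
man=[[184,75],[323,75],[318,248],[193,248]]
print("man",jigfit(c,man,J))
q=[min(q,key=lambda p:np.hypot(*(p-np.array(m_)))) for m_ in man]
yaw,t,res=jigfit(c,q,J); print("auto",yaw,t,res)
# cover angles
for n,px,y in (("L",[262.4,216.3],None),("R",[241,137],None)):
    o,v=ray(c,px)
    rm=np.array([[np.cos(yaw),-np.sin(yaw)],[np.sin(yaw),np.cos(yaw)]])
    b=[]
    for th in np.arange(0.3,1.0,.02):
        z=.018+.082*np.sin(th)+.004*np.cos(th); p=atz(c,px,z); j=rm.T@(p[:2]-t)
        b.append((abs(j[0]-(.045-.082*np.cos(th)+.004*np.sin(th))),th,j,z))
    print(n,min(b,key=lambda r:r[0]))
for px in ([205.3,204.9],[201.6,132.2]): print("hinge",rm.T@(atz(c,px,.018)[:2]-t))
E
```

```text
[[325.  75.]
 [317. 249.]
 [193. 247.]
 [181.  75.]] 23081.5
man (np.float64(-0.14864413375582425), array([ 0.5148, -0.2071]), array([[-0.0024,  0.0014],
       [ 0.0017, -0.0004],
       [-0.0002, -0.001 ],
       [ 0.0009, -0.    ]]))
auto -0.15184980440449047 [ 0.5154 -0.2073] [[ 0.0006  0.0012]
 [-0.0007 -0.0003]
 [ 0.0003  0.0001]
 [-0.0002 -0.001 ]]
L (np.float64(0.0001830284180743269), np.float64(0.5200000000000002), array([-0.0244,  0.0435]), np.float64(0.06221544802189703))
R (np.float64(0.00011880202770110995), np.float64(0.8600000000000005), array([-0.0053, -0.0438]), np.float64(0.08275284003006894))
hinge [0.0466 0.0445]
hinge [ 0.0464 -0.0415]
```

```bash
cat >> h.py <<'E'
JT=np.array([.5154,-.2073]); JY=-.151
def jw(x,y,z):
    c,s=np.cos(JY),np.sin(JY); return np.array([JT[0]+c*x-s*y,JT[1]+s*x+c*y,z])
def pad(th,y): return jw(.045-.082*np.cos(th)+.004*np.sin(th),y,.018+.082*np.sin(th)+.004*np.cos(th))
E
python3 - <<'E'
from h import *
np.set_printoptions(precision=4,suppress=True)
ctrl.gripper_to(0.0,10)
o=down(JY+np.pi)
for y,th0 in ((-.0435,.86),(.0435,.52)):
    p=pad(th0,y); ctrl.goto(p+[0,0,.06],o); ctrl.move_l(p+[0,0,.02],.15)
    for th in np.arange(th0-.05,.14,-.1): 
        g=ctrl.move_l(pad(th,y),.08,guard=25)
        if g: print("guard at",th,status.observe()["tcp_pos"])
    g=ctrl.move_l(pad(0,y)-[0,0,.004],.03,guard=22); s=status.observe()
    print(y,g,s["tcp_pos"],pad(0,y),s["ft_force"]); ctrl.hold(.15)
    p=s["tcp_pos"].copy(); p[2]=.1; ctrl.move_l(p,.15)
ctrl.goto([.44,-.20,.28],o); ctrl.hold(.3)
s=status.observe(); print(s["clock"],s["tcp_pos"],s["ft_force"]); im=vision.get_image("wrist"); c=cam("wrist",s); cv2.imwrite("pics/w2.png",im)
for n,y in (("cover_left_press",.0435),("cover_right_press",-.0435)):
    print(n,[(round(r["conf"],2),np.round(r["location"],1)) for r in vision.mark_of("wrist",n)[:2]], [proj(c,pad(t,y))[0] for t in (0,.08,.35)])
cv2.imwrite("pics/w2c.png",cv2.resize(im[30:270,150:420],None,fx=2.4,fy=2.4,interpolation=2))
E
```

```text
-0.0435 True [ 0.4732 -0.245   0.0225] [ 0.4723 -0.2447  0.022 ] [-1.5076  1.9926  9.6464]
0.0435 True [ 0.4863 -0.1589  0.0224] [ 0.4854 -0.1587  0.022 ] [-2.4067  0.8545  9.1848]
13.625 [ 0.4399 -0.1997  0.2786] [ 0.4968 -0.1503  0.1867]
cover_left_press [(0.76, array([248.9, 208.5]))] [array([249.7192, 208.9912]), array([248.7607, 210.6535]), array([241.9797, 216.4307])]
cover_right_press [(0.73, array([241.8, 136.2])), (0.55, array([273.9, 353.9]))] [array([247.6369, 134.954 ]), array([246.5851, 135.5818]), array([239.2338, 137.7734])]
```

View pics/w2c.png

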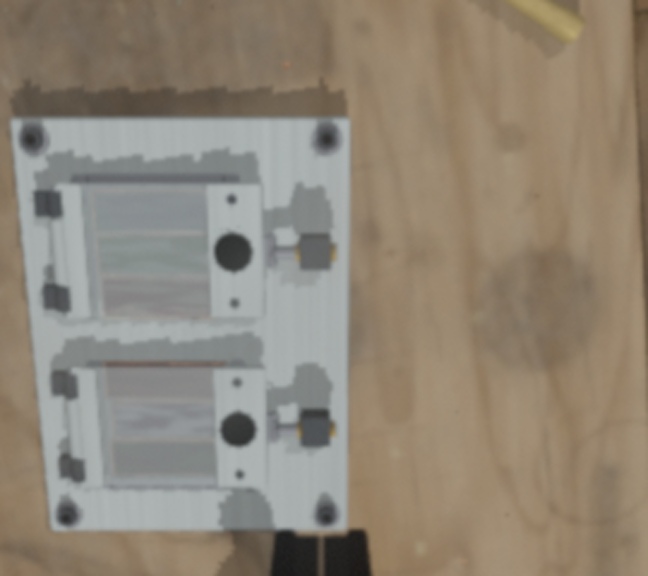

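Run:
```python
from h import *
np.set_printoptions(precision=4,suppress=True)
S=np.array([.5135,.2305]); th=np.radians(23)
for k in (0,np.pi):
    print(k,ctrl.ik([*S,.02],down(th+k)),ctrl.ik([*jw(0,0,.03)],down(JY+np.pi/2+k)))
x=np.array([-np.sin(th),np.cos(th)])
q0=ctrl.ik([*(S-.05*x),.25],down(th)); q1=ctrl.ik([*(S+.05*x),.25],down(th+np.pi))
k=0 if abs(q0[5])<abs(q1[5]) else 1; print("use",k)
ctrl.gripper_to(.045); ctrl.set_joints([q0,q1][k]); ctrl.hold(.2)
s=status.observe(); im=vision.get_image("wrist"); c=cam("wrist",s); cv2.imwrite("pics/w3.png",im)
print(s["clock"],repr(s["tcp_pos"]),repr(s["orientation"]))
for r in vision.mark_of("wrist","strip")[:4]: print(r["conf"],r["location"],atz(c,r["location"],.002))
hsv=cv2.cvtColor(im,cv2.COLOR_BGR2HSV); u=proj(c,[*S,.002])[0]; print("proj",u)
```

```text
0 [ 0.7098  0.5072 -0.3833  0.     -0.6802  2.8332] [-0.0906  0.4831 -0.3942  0.     -0.6935 -1.6312]
3.141592653589793 [ 0.7098  0.5072 -0.3833  0.     -0.6802 -0.3084] [-0.0906  0.4831 -0.3942 -0.     -0.6935  1.5104]
use 1
16.7167 array([0.4943, 0.2757, 0.2502]) array([-2.6182,  1.7356, -0.0001])
0.91 [214.6, 73.0] [0.6001 0.2075 0.002 ]
0.87 [279.3, 124.1] [0.5174 0.2294 0.002 ]
0.83 [359.3, 143.1] [0.4279 0.2139 0.002 ]
proj [282.2462 126.4594]
```

View pics/w3.png

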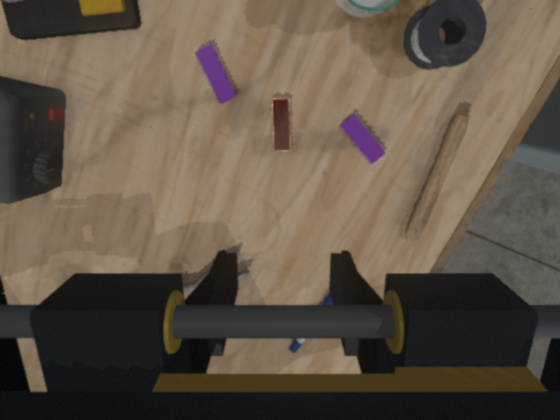

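```bash
cat >> h.py <<'E'
def strip_fit(im,c,S,z,half=.05,ppm=4000):
    n=int(2*half*ppm); g=(np.arange(n)-n/2+.5)/ppm
    X,Y=np.meshgrid(S[0]+g,S[1]+g); uv=proj(c,np.c_[X.ravel(),Y.ravel(),np.full(X.size,z)]).reshape(n,n,2).astype(np.float32)
    w=cv2.remap(im,uv[...,0],uv[...,1],cv2.INTER_CUBIC)
    return w
E
python3 - <<'E'
from h import *
np.set_printoptions(precision=4,suppress=True)
s=dict(tcp_pos=[0.4943, 0.2757, 0.2502],orientation=[-2.6182,  1.7356, -0.0001]); c=cam("wrist",s)
im=cv2.imread("pics/w3.png"); S=np.array([.514,.230])
w=strip_fit(im,c,S,.002); lab=cv2.cvtColor(w,cv2.COLOR_BGR2LAB).astype(int)
m=(w.max(2)<110).astype(np.uint8)*255; m=cv2.morphologyEx(m,cv2.MORPH_OPEN,np.ones((9,9)))
n,l,stt,ce=cv2.connectedComponentsWithStats(m); i=1+np.argmin(np.hypot(*(ce[1:]-200).T)-0*stt[1:,4]); 
cn=cv2.findContours((l==i).astype(np.uint8),0,2)[0][0]; (cx,cy),(a,b),ang=cv2.minAreaRect(cn)
pts=cv2.boxPoints(((cx,cy),(a,b),ang)); print(stt[i],"size mm",a/4,b/4,"centre",S+(np.array([cx,cy])-199.5)/4000)
e=pts[1]-pts[0]; f=pts[2]-pts[1]; L=e if np.hypot(*e)>np.hypot(*f) else f; print("long heading deg",np.degrees(np.arctan2(L[1],L[0]))%180)
cv2.polylines(w,[pts.astype(int)],True,(0,255,0),1); cv2.imwrite("pics/w3c.png",w)
E
```

```text
[  137    90   139   215 13827] size mm 17.733097076416016 53.73389434814453 centre [0.5153 0.229 ]
long heading deg 114.114204
```

View pics/w3c.png

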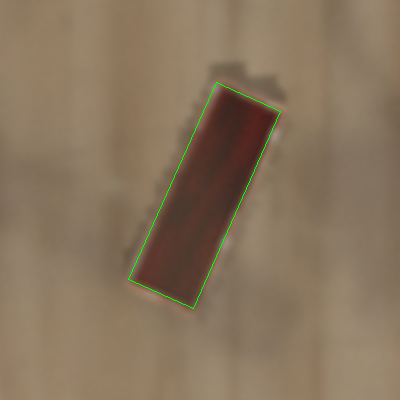

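Run:
```python
from h import *
np.set_printoptions(precision=4,suppress=True)
S=np.array([.5153,.229]); o=down(np.radians(204.1))
ctrl.goto([*S,.06],o); ctrl.gripper_to(.04)
print(ctrl.move_l([*S,.001],.05,guard=5)); s=status.observe(); print(s["tcp_pos"],s["ft_force"])
if s["tcp_pos"][2]<.0015: pass
ctrl.gripper_to(0,15); s=status.observe(); print(s["grip_width"],s["finger_force"],s["tcp_pos"])
ctrl.move_l([*S,.08],.08); ctrl.move_l([*S,.23],.15); ctrl.hold(.2)
s=status.observe(); print(s["clock"],repr(s["tcp_pos"]),repr(s["orientation"]),s["grip_width"],s["finger_force"])
cv2.imwrite("pics/w4.png",vision.get_image("wrist"))
c=cam("wrist",s); print(proj(c,s["tcp_pos"]))
for r in vision.mark_of("wrist","strip")[:4]: print(r["conf"],r["location"])
```

```text
False
[0.5155 0.2292 0.0014] [-0.4502 -0.9231  0.5003]
0.017629441958798245 15.000110417604446 [0.5154 0.2291 0.0011]
22.4 array([0.515 , 0.2288, 0.2291]) array([ 2.6348, -1.7078, -0.0009]) 0.017941595411655537 14.99991774559021
[[282.0595 272.8175]]
0.89 [359.5, 194.0]
0.76 [281.4, 271.3]
0.7 [218.5, 123.3]
```

View pics/w4.png

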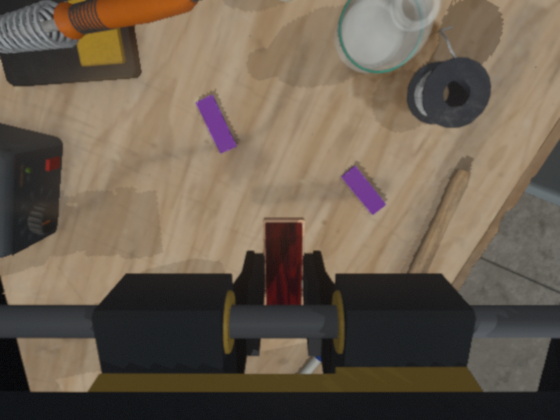

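Run:
```python
from h import *
np.set_printoptions(precision=4,suppress=True)
s=dict(tcp_pos=[0,0,0],orientation=[0,0,0]); c=cam("wrist",s)
for px in ([264,218],[303,218],[265,300],[303,300],[281.4,271.3]):
    print(px,[atz(c,px,z) for z in (-.003,0)])
S=[.515,.2288]
for k in (0,np.pi):
  print(ctrl.ik([*jw(0,0,.2)],down(JY+np.pi/2+k)),ctrl.ik([*jw(0,0,.03)],down(JY+np.pi/2+k)))
# refine the jig pose on the second picture (TCP .4399,-.1997,.2786)
c=cam("wrist",dict(tcp_pos=[.4399,-.1997,.2786],orientation=down(JY+np.pi)))
q=np.array([[12,118],[349,118],[347,528],[52,528]])/2.4*1.0+[150,30]
print(jigfit(c,q,[[.067,-.104],[-.091,-.104],[-.091,.104],[.067,.104]]))
ct=cam("top"); print("top est", [p for p in []])
```

```text
[264, 218] [array([ 0.0292, -0.0082, -0.003 ]), array([ 0.0282, -0.0083,  0.    ])]
[303, 218] [array([ 0.0292,  0.0096, -0.003 ]), array([0.0282, 0.0097, 0.    ])]
[265, 300] [array([-0.0132, -0.0084, -0.003 ]), array([-0.015 , -0.0085,  0.    ])]
[303, 300] [array([-0.0132,  0.0103, -0.003 ]), array([-0.0151,  0.0104,  0.    ])]
[281.4, 271.3] [array([ 0.0024, -0.0003, -0.003 ]), array([ 0.0008, -0.0003,  0.    ])]
[-0.0906  0.2848 -0.1993  0.     -1.0868 -1.6312] [-0.0906  0.4831 -0.3942  0.     -0.6935 -1.6312]
[-0.0906  0.2848 -0.1993 -0.     -1.0868  1.5104] [-0.0906  0.4831 -0.3942 -0.     -0.6935  1.5104]
(np.float64(-0.15005726830075836), array([ 0.5144, -0.2072]), array([[-0.0011,  0.0015],
       [ 0.0017,  0.0014],
       [ 0.0006, -0.0014],
       [-0.0012, -0.0015]]))
top est []
```

Run:
```python
from h import *
np.set_printoptions(precision=4,suppress=True)
o=down(JY+np.pi/2)
ctrl.goto(jw(0,0,.23),o); ctrl.move_l(jw(0,0,.07),.12); ctrl.hold(.3)
s=status.observe(); print(s["clock"],repr(s["tcp_pos"]),repr(s["orientation"]),s["grip_width"],s["finger_force"])
im=vision.get_image("wrist"); cv2.imwrite("pics/w5.png",im); c=cam("wrist",s)
# expected outline of the slot edges and the plate on the picture
for a,b in (([-.024,.01225,.0185],[.045,.01225,.0185]),([-.024,-.01225,.0185],[.045,-.01225,.0185]),([-.091,-.104,.01],[-.091,.104,.01]),([-.091,.104,.01],[.067,.104,.01]),([-.091,-.104,.01],[.067,-.104,.01]),([-.05,.01225,.0205],[-.024,.01225,.0205]),([-.05,-.01225,.0205],[-.024,-.01225,.0205])):
    p=proj(c,[jw(*a),jw(*b)]); cv2.line(im,*[tuple(int(round(v)) for v in q) for q in p],(0,255,0),1)
cv2.imwrite("pics/w5o.png",cv2.resize(im[40:440,80:480],None,fx=1.5,fy=1.5,interpolation=2))
```

```text
25.8917 array([ 0.5156, -0.2073,  0.0704]) array([ 0.2369,  3.1319, -0.0001]) 0.017936564634493585 14.999942779541016
```

View pics/w5o.png

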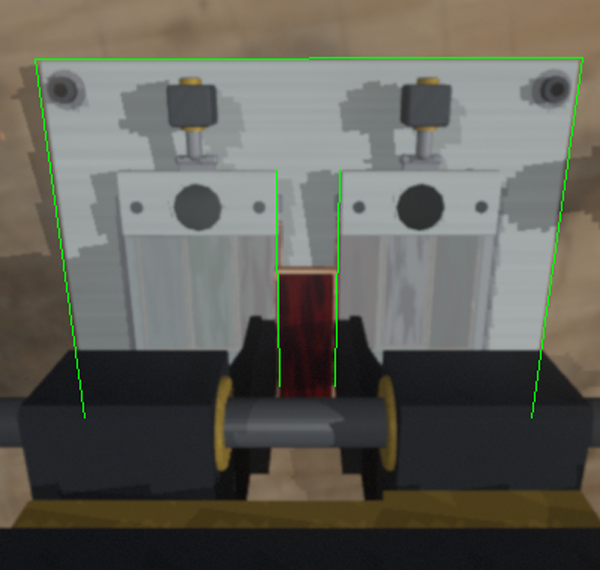

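The overlay of the modelled jig matches the picture: plate edges lie on the outline, slot edges sit at columns 277 and 340, both covers are flat, and the strip (278–337) is centred on the slot. Next I lower it and hand in.

Run:
```python
from h import *
np.set_printoptions(precision=4,suppress=True)
print(ctrl.move_l(jw(0,0,.0295),.04)); ctrl.hold(.5)
s=status.observe(); print(s["clock"],s["tcp_pos"],jw(0,0,.0295),s["ft_force"],s["finger_force"],s["grip_width"])
im=vision.get_image("wrist"); cv2.imwrite("pics/w6.png",im)
```

```text
False
27.6 [ 0.5154 -0.2073  0.0295] [ 0.5154 -0.2073  0.0295] [ 0.3231 -0.2306  0.0806] 14.999998658895493 0.017516546652601165
```

View pics/w6.png

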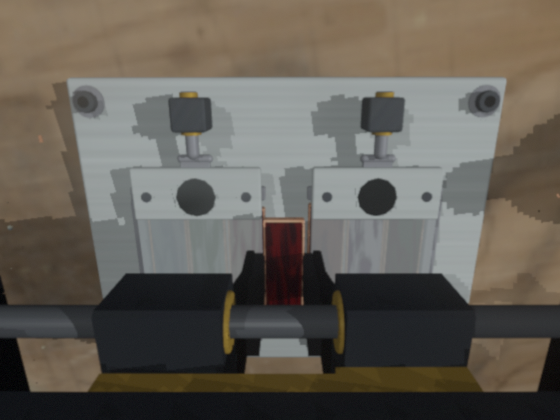

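The strip (columns 264–303) hangs level in the slot between the covers (262–311). That is about 2 mm nearer the left edge from this view, which parallax explains, and there is no contact force.

Run:
```python
from h import *
s=status.observe(); c=cam("wrist",s)
print(proj(c,[jw(-.0285,.0095,.0325),jw(-.0285,-.0095,.0325),jw(-.03,.01225,.0205),jw(-.03,-.01225,.0205)]))
print(ctrl.hand_in(), status.observe()["clock"])
```

```text
[[305.91906728 218.60333626]
 [264.22685704 218.57606744]
 [310.24417624 207.6579757 ]
 [259.798979   207.62834975]]
the job is handed in; nothing more can be done
the job is handed in; nothing more can be done
```

I latched both covers, lifted the seventh strip over the bottles and spool, and handed in with it held level about 1 cm above the closed covers, centred on the empty place to about 1–2 mm by the last wrist picture; the hand-in call did not report a verdict.

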